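# Sort the specimen pots into their holders

## Task

Stand each specimen pot with a coloured lid upright in the round holder of its own colour, one after another: the urgent red one first, then yellow, then green, and blue last. Set them down gently, neither dropping nor tipping them over, and leave the white-lidded pot and the red-capped dropper bottle standing where they are.

Things in the scene. Friction and masses are not known exactly. Their poses are not given: they have to be found in the camera images.
- pot_red_center (a point): loose upright specimen pot with a red screw lid: white cylinder 44 mm in diameter and 64 mm tall with a paper label, the lid (same diameter) being its top 18 mm; 50 to 100 g. The point is its centre, 32 mm above its underside; z is its axis, up.
- pot_yellow_center (a point): loose upright specimen pot with a yellow screw lid: white cylinder 44 mm in diameter and 64 mm tall with a paper label, the lid (same diameter) being its top 18 mm; 50 to 100 g. The point is its centre, 32 mm above its underside; z is its axis, up.
- pot_green_center (a point): loose upright specimen pot with a green screw lid: white cylinder 44 mm in diameter and 64 mm tall with a paper label, the lid (same diameter) being its top 18 mm; 50 to 100 g. The point is its centre, 32 mm above its underside; z is its axis, up.
- pot_blue_center (a point): loose upright specimen pot with a blue screw lid: white cylinder 44 mm in diameter and 64 mm tall with a paper label, the lid (same diameter) being its top 18 mm; 50 to 100 g. The point is its centre, 32 mm above its underside; z is its axis, up.
- holder_red: red round holder, a shallow open dish fixed to the table, black inside: outer diameter 78 mm, 68 mm inside, rim 11 mm above the table, inner floor 3 mm above the table. Origin at the centre of its underside, on the table.
- holder_yellow: yellow round holder, a shallow open dish fixed to the table, black inside: outer diameter 78 mm, 68 mm inside, rim 11 mm above the table, inner floor 3 mm above the table. Origin at the centre of its underside, on the table.
- holder_green: green round holder, a shallow open dish fixed to the table, black inside: outer diameter 78 mm, 68 mm inside, rim 11 mm above the table, inner floor 3 mm above the table. Origin at the centre of its underside, on the table.
- holder_blue: blue round holder, a shallow open dish fixed to the table, black inside: outer diameter 78 mm, 68 mm inside, rim 11 mm above the table, inner floor 3 mm above the table. Origin at the centre of its underside, on the table.
- pot_white_center (a point): bystander, to be left alone: a specimen pot like the others (44 mm in diameter, 64 mm tall) but with a white lid. The point is its centre, 32 mm above the table.
- dropper_center (a point): bystander, to be left alone: a loose amber dropper bottle with a narrow red cap, 32 mm in diameter, 70 mm tall. The point is its centre, 35 mm above the table.
There are look-alikes about, which are no part of the job. What is shaped like the part that bears pot_red_center but pink is not meant.

How it is judged:
On the way, in this order (a step that is already met when the one before it is completed fails the run):
1. the red pot stands released in the red holder (horizontal distance between pot_red_center and holder_red below 0.015 m and z of pot_red_center in the frame of holder_red between 0.031 and 0.039 m and angle between pot_red_center's own z axis and vertical below 0.1 rad and linear speed of pot_red below 0.03 m/s and contact force between the fingers and pot_red below 0.05 N), for 0.2 s.
2. the yellow pot stands released in the yellow holder (horizontal distance between pot_yellow_center and holder_yellow below 0.015 m and z of pot_yellow_center in the frame of holder_yellow between 0.031 and 0.039 m and angle between pot_yellow_center's own z axis and vertical below 0.1 rad and linear speed of pot_yellow below 0.03 m/s and contact force between the fingers and pot_yellow below 0.05 N), for 0.2 s.
3. the green pot stands released in the green holder (horizontal distance between pot_green_center and holder_green below 0.015 m and z of pot_green_center in the frame of holder_green between 0.031 and 0.039 m and angle between pot_green_center's own z axis and vertical below 0.1 rad and linear speed of pot_green below 0.03 m/s and contact force between the fingers and pot_green below 0.05 N), for 0.2 s.
4. the blue pot stands released in the blue holder (horizontal distance between pot_blue_center and holder_blue below 0.015 m and z of pot_blue_center in the frame of holder_blue between 0.031 and 0.039 m and angle between pot_blue_center's own z axis and vertical below 0.1 rad and linear speed of pot_blue below 0.03 m/s and contact force between the fingers and pot_blue below 0.05 N), for 0.2 s.
At the end, for the whole second after the job is handed in: All four coloured-lid pots stand upright (within 0.1 rad) on the floor of the holder of their own colour, within 15 mm of its centre, released and at rest (any pot standing flat inside the rim is within this) (all of step 1 and all of step 2 and all of step 3 and all of step 4); the robot touches nothing.
It fails at once if a coloured-lid pot is dropped or thrown (moves faster than 0.7 m/s while not held) ((linear speed of pot_red above 0.7 m/s and contact force between the fingers and pot_red below 0.01 N) or (linear speed of pot_yellow above 0.7 m/s and contact force between the fingers and pot_yellow below 0.01 N) or (linear speed of pot_green above 0.7 m/s and contact force between the fingers and pot_green below 0.01 N) or (linear speed of pot_blue above 0.7 m/s and contact force between the fingers and pot_blue below 0.01 N)).
It fails at once if a coloured-lid pot is tipped over (more than 0.7 rad) (angle between any of pot_red_center, pot_yellow_center, pot_green_center, pot_blue_center's own z axis and vertical above 0.7 rad).
It fails at once if the white-lidded pot is moved by more than 25 mm or knocked over (distance of pot_white_center from where it was at the start of the episode above 0.025 m or angle between pot_white_center's own z axis and vertical above 0.5 rad).
It fails at once if the dropper bottle is moved by more than 25 mm or knocked over (distance of dropper_center from where it was at the start of the episode above 0.025 m or angle between dropper_center's own z axis and vertical above 0.5 rad).
It also fails if it takes over 112 s, if anything falls off the work surface, if the arm or the gripper's body presses on something with over 40 N, if the wrist force passes 120 N, or if a joint passes its speed limit or range.

## Robot

A 7-joint arm with a two-finger parallel gripper is mounted at the origin on the work surface. World frame = base frame: x ahead of the robot, y to its left, z up, the work surface at z = 0. Lengths are in m, angles in rad, forces in N, time in s.
With the tool pointing down it reaches from about 0.425 to 0.925 m from the base axis. Payload 6.8 kg.
Tool frame: the origin (TCP) lies midway between the tips of the shut fingers; the grasp point (between the pads) lies 19 mm behind it; z points along the fingers, x is the direction in which the jaws open and shut, and the axes are right-handed (so a half turn about z gives the same grasp; the last joint's range is limited). The gripper opens to 85 mm and grips with 20 to 120 N. Pads are 22 mm wide; open, the fingers measure 114 mm over their backs; the gripper's body (76 mm by 85 mm) begins 54 mm behind the grasp point. The pads swing forward as they close: fully open they stand 13 mm farther back than shut.
Start: joints at [-1.214, 0.477, 0.022, 1.555, -0.011, 1.109, -0.083], TCP at [0.303, 0.603, 0.231] pointing down, gripper open.
Joint ranges: [-2.96, 2.96], [-0.34, 2.1], [-1.41, 1.46], [0.24, 2.44], [-1.37, 4.51], [0.17, 1.92], [-2.96, 2.96]. Speed limits (rad/s): [2.39, 2.39, 3.14, 3.14, 3.14, 3.14, 3.14].

## Interface

Orientations are given as a rotation vector (axis times angle).
In Python, from bench import r gives the robot as it stands. The module is installed in compiled form; this text tells all that it offers.
- The arm moves only by the shell command python3 -m pendant 'ROWS' [OPENING] [FORCE]. ROWS is text: rows parted by semicolons, each of 4 numbers parted by spaces: the shift along the tool's x, y, z in cm, then the turn about the tool's z in degrees. A call has 1 to 8 rows; each row shifts and turns the pose as measured when the row begins, along the tool's axes as they then stand; what a row does not reach is not made up. A row lasts 1/12 s, in which the tool goes at most 41.7 mm and 7.16 degrees, less where a joint would pass 70% of its speed; a pose out of reach is approached as far as the arm can. A call with a gripper value outside its range is refused whole. OPENING is the closure in counts, from 0 (fully open) to 255 (shut), set as the call begins (- or left out, the last holds). The fingers move at their own pace and stop on an object; FORCE is the grip in N (left out, the last holds). Time passes only in rows, so rows that do not move let the fingers close. It gives the time, the measured TCP pose, the force and the opening at its end, in the units of the state.
- r.get_obs(): the state, without advancing time (a new reading comes with each control period).
- r.grab_frame(name): name is "scene" or "top"; returns a dict with "color" (400x640x3 uint8, red, green, blue), "fx", "fy", "cx", "cy" (pixels), "dist_coeffs" ([k1, k2, p1, p2, k3] as OpenCV has them; the pictures are not rectified), "R" (3x3) and "t" (3): a world point X has camera coordinates R X + t. Camera axes: x right, y down, z forward; pixel columns grow to the right and rows downward; lengths in m; the calibration is good to about 2 mm. A picture is of the moment at which its call begins. There is no depth.
- r.hand_in(): hands the job in, once; it reports no verdict.
The state is a dict: "clock": time; "joints": joint angles; "qvel": joint speeds; "tau": joint torques, N m; "tcp_pos": TCP position; "orientation": TCP orientation; "contact_force": force on the tool from outside, world axes, zero at the start; "moment": the same for the moment, N m; "grip_width": finger opening in m.
Only numpy, scipy, OpenCV 4.12 (cv2) and the standard library are available. Lean on these libraries where they do the work, as an engineer would, in place of code of your own. Each camera call takes 0.05 s, during which the arm holds its last target.

## Working session

There is one attempt and no reset: what is moved stays moved. The work goes in short steps, Python scripts to look and compute and a shell command to move; the robot and the scene stay as the last step left them, time stands still between calls to the robot, and variables do not carry over. Pictures are saved under pics/ and viewed, and the job is handed in when it is done.

```bash
mkdir -p pics; python3 - <<'E'
from bench import r
import cv2
for n in("scene","top"):
    f=r.grab_frame(n); cv2.imwrite(f"pics/{n}0.png",f["color"][:,:,::-1]); print(n,f["fx"],f["cx"],f["dist_coeffs"],f["R"],f["t"])
print(r.get_obs())
E
```

```text
scene 419.8478170753671 321.58227878164325 [-0.08919408  0.          0.          0.          0.        ] [[ 0.54663654  0.83728246  0.01210676]
 [ 0.49845355 -0.31373978 -0.80815308]
 [-0.67285403  0.44780066 -0.58884804]] [-0.28126685 -0.22269628  1.41877454]
top 462.1357345588768 318.8853061488385 [-0.08227429  0.          0.          0.          0.        ] [[-0.00631115 -0.99978817  0.01959041]
 [-0.99535929  0.00439962 -0.09612764]
 [ 0.09602109 -0.02010618 -0.99517621]] [-0.01240065  0.55312008  1.20845373]
{'clock': 0.1, 'joints': array([-1.21410406,  0.47772712,  0.02232384,  1.55636002, -0.01153116,
        1.10930478, -0.08309471]), 'qvel': array([ 0.00116201, -0.00263462, -0.00087266, -0.00055528, -0.00032851,
       -0.0002794 ,  0.00137566]), 'tau': array([ 4.53001092e-03, -5.97758138e+01,  1.61388393e+00, -2.81957442e+01,
        1.28727689e-02,  4.96628243e-03,  1.74312021e-05]), 'tcp_pos': array([0.30230876, 0.60291138, 0.23041294]), 'orientation': array([ 2.67251100e+00,  1.64964137e+00, -2.16075197e-03]), 'contact_force': array([ 0.69738296, -0.27911947, -0.63996749]), 'moment': array([ 0.03649709, -0.05620762, -0.01803115]), 'grip_width': 0.08523383875741979}
```

View pics/scene0.png

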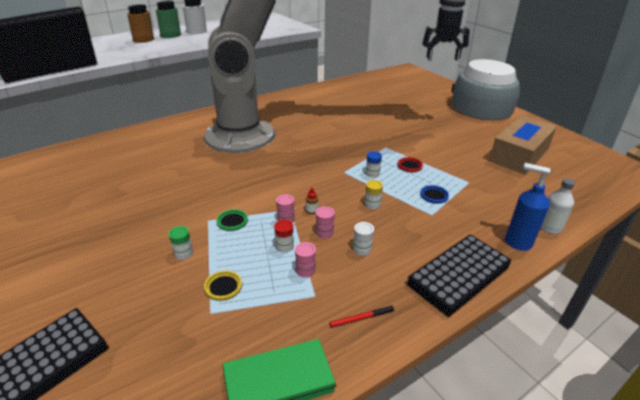

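View pics/top0.png

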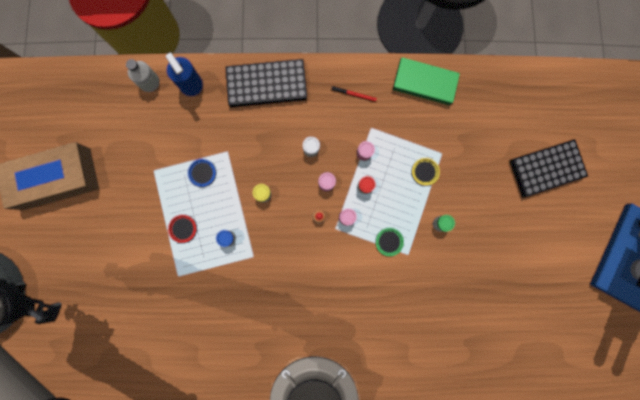

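The top view shows the lids: red (367,185), yellow (262,192), green (446,223), blue (226,239). The holders are at red (183,229), yellow (425,172), green (389,241) and blue (202,173). Pink look-alikes stand at (365,150), (327,181) and (348,217), the dropper at (319,216), and the white pot at (311,146). Next I'll measure these.

```bash
cat > h.py <<'E'
from bench import r
import cv2, numpy as np
def ray(f,uv):
    K=np.array([[f["fx"],0,f["cx"]],[0,f["fy"],f["cy"]],[0,0,1]])
    p=cv2.undistortPoints(np.array([[uv]],float),K,np.array(f["dist_coeffs"]))[0,0]
    d=f["R"].T@np.array([p[0],p[1],1]); return -f["R"].T@f["t"],d
def onz(f,uv,z):
    c,d=ray(f,uv); return (c+d*(z-c[2])/d[2])[:2]
def proj(f,X):
    K=np.array([[f["fx"],0,f["cx"]],[0,f["fy"],f["cy"]],[0,0,1]])
    return cv2.projectPoints(np.array([X],float),cv2.Rodrigues(np.array(f["R"]))[0],np.array(f["t"]),K,np.array(f["dist_coeffs"]))[0][0,0]
HUE={"red":[(0,6),(175,180)],"yellow":[(22,32)],"green":[(50,80)],"blue":[(105,125)],"pink":[(150,174)]}
def blobs(f,col,smin=130,vmin=70,amin=30):
    h=cv2.cvtColor(f["color"],cv2.COLOR_RGB2HSV); m=np.zeros(h.shape[:2],np.uint8)
    for a,b in HUE[col]: m|=cv2.inRange(h,(a,smin,vmin),(b,255,255))
    cs,_=cv2.findContours(m,cv2.RETR_EXTERNAL,cv2.CHAIN_APPROX_NONE); o=[]
    for c in cs:
        hull=cv2.convexHull(c); A=cv2.contourArea(hull)
        if A<amin: continue
        M=cv2.moments(hull); x,y,w,hh=cv2.boundingRect(c); 
        o.append((M["m10"]/M["m00"],M["m01"]/M["m00"],A,w,hh))
    return o
E
python3 - <<'E'
from h import *
for n in("top","scene"):
    f=r.grab_frame(n)
    for c in HUE:
        for b in blobs(f,c):
            print(n,c,np.round(b,1),"z64",onz(f,b[:2],.064).round(4),"z11",onz(f,b[:2],.011).round(4),"z55",onz(f,b[:2],.055).round(4))
E
```

```text
top red [182.1 228.5 537.   27.   26. ] z64 [0.4589 0.3388] z11 [0.46   0.3534] z55 [0.4591 0.3413]
top red [318.9 215.9  32.5   7.    7. ] z64 [ 0.49   -0.0143] z11 [ 0.4925 -0.0153] z55 [ 0.4904 -0.0145]
top red [366.4 184.5 176.   16.   16. ] z64 [ 0.571  -0.1384] z11 [ 0.5771 -0.145 ] z55 [ 0.5721 -0.1395]
top red [360.6  95.4 133.   31.   12. ] z64 [ 0.8099 -0.1272] z11 [ 0.8266 -0.1333] z55 [ 0.8128 -0.1283]
top red [ 106.3   11.3 1520.    77.    28. ] z64 [1.0558 0.5692] z11 [1.0834 0.5941] z55 [1.0605 0.5735]
top yellow [261.  192.2 224.   17.   18. ] z64 [0.5521 0.1354] z11 [0.5574 0.141 ] z55 [0.553  0.1363]
top yellow [425.4 171.7 522.5  27.   26. ] z64 [ 0.6043 -0.295 ] z11 [ 0.6119 -0.3085] z55 [ 0.6056 -0.2973]
top yellow [125.2  40.5 836.   52.   25. ] z64 [0.9688 0.5102] z11 [0.9925 0.5324] z55 [0.9728 0.5139]
top green [445.1 222.9 143.5  15.   13. ] z64 [ 0.4697 -0.3433] z11 [ 0.4712 -0.359 ] z55 [ 0.4699 -0.3459]
top green [ 426.1   80.9 1715.    63.    43. ] z64 [ 0.8513 -0.3054] z11 [ 0.8698 -0.3194] z55 [ 0.8544 -0.3077]
top blue [224.5 238.1 176.   16.   15. ] 
[... 1271 characters left out ...]
4 [ 0.8883 -0.3213] z11 [ 0.8588 -0.3081] z55 [ 0.8833 -0.3191]
scene green [178.8 234.8 238.   19.   17. ] z64 [ 0.4805 -0.3489] z11 [ 0.4146 -0.3382] z55 [ 0.4693 -0.3471]
scene green [231.9 219.6 432.5  29.   20. ] z64 [ 0.4928 -0.2292] z11 [ 0.4281 -0.2078] z55 [ 0.4818 -0.2256]
scene blue [434.1 193.9 345.   27.   17. ] z64 [0.6656 0.2351] z11 [0.6163 0.2979] z55 [0.6572 0.2458]
scene blue [ 528.7  217.  1675.5   42.    66. ] z64 [0.8551 0.3597] z11 [0.8226 0.4336] z55 [0.8496 0.3722]
scene blue [373.7 157.2 124.   14.   12. ] z64 [0.4444 0.2202] z11 [0.3754 0.2816] z55 [0.4327 0.2306]
scene blue [526.7 131.  224.   26.   17. ] z64 [0.5734 0.7596] z11 [0.5159 0.8692] z55 [0.5637 0.7782]
```

```bash
python3 - <<'E'
from h import *
f=r.grab_frame("top")
for b in blobs(f,"pink",60,90): print("pink",np.round(b,1),onz(f,b[:2],.060).round(4))
for b in blobs(f,"green",90,30): print("green",np.round(b,1),onz(f,b[:2],.064).round(4),onz(f,b[:2],.011).round(4))
print("white",onz(f,(311,145),.064)); print("drop",onz(f,(318.9,215.9),.07))
g=r.grab_frame("scene")
for b in blobs(g,"pink",60,90): print("pink",np.round(b,1),onz(g,b[:2],.032).round(4))
o=r.get_obs()
R=cv2.Rodrigues(o["orientation"])[0]; print(R.round(3))
E
```

```text
pink [347.1 216.8 189.   17.   16. ] [ 0.4874 -0.0874]
pink [326.6 181.3 217.   17.   18. ] [ 0.5802 -0.0349]
pink [365.2 150.3 202.   16.   18. ] [ 0.662  -0.1373]
green [389.1 241.8 564.5  27.   28. ] [ 0.422 -0.195] [ 0.4214 -0.2041]
green [445.5 222.8 202.5  18.   17. ] [ 0.4698 -0.3441] [ 0.4714 -0.3599]
green [ 426.    80.9 1977.5   65.    46. ] [ 0.8513 -0.3051] [ 0.8699 -0.3191]
white [0.67575557 0.00524642]
drop [ 0.48970165 -0.01416062]
pink [304.9 258.8 585.5  21.   35. ] [ 0.6608 -0.1383]
pink [324.3 221.5 467.   18.   31. ] [ 0.5774 -0.0338]
pink [284.8 208.  408.   18.   27. ] [ 0.4808 -0.0871]
[[ 0.448  0.894 -0.   ]
 [ 0.894 -0.448 -0.001]
 [-0.001  0.    -1.   ]]
```

```bash
cat >> h.py <<'E'
def to(x,y,z,ang=None):
    o=r.get_obs(); R=cv2.Rodrigues(o["orientation"])[0]; a=np.degrees(np.arctan2(R[1,0],R[0,0]))
    d=R.T@(np.array([x,y,z])-o["tcp_pos"])*100
    t=0 if ang is None else a-ang; t=(t+90)%180-90
    print("t",o["clock"],"tcp",o["tcp_pos"].round(4),"x-ang",a.round(1),"tilt",R[2].round(3),"| cm",d.round(2),"len",np.linalg.norm(d).round(1),"turn",t.round(1),"w",round(o["grip_width"],4),"F",o["contact_force"].round(1))
E
python3 -c "
from h import *
to(.571,-.139,.20,45)"
python3 -m pendant '0 0 0 6; 0 0 0 6; 0 0 0 6'
python3 -c "
from h import *
to(.571,-.139,.20,45)"
```

```text
t 0.3 tcp [0.3025 0.6032 0.231 ] x-ang 63.4 tilt [-0.001  0.    -1.   ] | cm [-54.31  57.28   3.13] len 79.0 turn 18.4 w 0.0854 F [-0.1 -0.6  0.5]
clock: 0.55
tcp_pos: [0.3026, 0.6029, 0.2306]
orientation: [2.904, 1.197, -0.002]
contact_force: [-0.1, 0.2, 0.1]
grip_width: 0.0854
t 0.55 tcp [0.3026 0.6029 0.2306] x-ang 44.8 tilt [-0.001  0.    -1.   ] | cm [-33.24  71.55   3.11] len 79.0 turn -0.2 w 0.0854 F [-0.1  0.2  0.1]
```

```bash

python3 -m pendant '-1.7 3.6 0 0; -1.7 3.6 0 0; -1.7 3.6 0 0; -1.7 3.6 0 0; -1.7 3.6 0 0; -1.7 3.6 0 0; -1.7 3.6 0 0; -1.7 3.6 0 0'
python3 -m pendant '-1.7 3.6 0 0; -1.7 3.6 0 0; -1.7 3.6 0 0; -1.7 3.6 0 0; -1.7 3.6 0 0; -1.7 3.6 0 0; -1.7 3.6 0 0; 0 0 0 0'
python3 -c "
from h import *
to(.571,-.139,.20,45)"
```

```text
clock: 1.22
tcp_pos: [0.4051, 0.3015, 0.2278]
orientation: [-2.892, -1.212, 0.002]
contact_force: [2.1, -0.6, 0.1]
grip_width: 0.0854
clock: 1.88
tcp_pos: [0.5052, 0.0181, 0.2288]
orientation: [-2.9, -1.199, -0.009]
contact_force: [-0.5, -1.3, 0.7]
grip_width: 0.0857
t 1.8833 tcp [0.5052 0.0181 0.2288] x-ang 44.9 tilt [ 0.007 -0.002 -1.   ] | cm [-6.46 15.77  2.82] len 17.3 turn -0.1 w 0.0857 F [-0.5 -1.3  0.7]
```

```bash

python3 -m pendant '-1.3 3.2 0.5 0; -1.3 3.2 0.5 0; -1.3 3.2 0.5 0; -1.3 3.2 0.5 0; -1.3 3 0.5 0; 0 0 0 0'
python3 -c "
from h import *
to(.571,-.139,.11,45)"
```

```text
clock: 2.38
tcp_pos: [0.5736, -0.1449, 0.2033]
orientation: [-2.9, -1.2, -0.014]
contact_force: [-0.2, -0.6, 0.5]
grip_width: 0.0852
t 2.3833 tcp [ 0.5736 -0.1449  0.2033] x-ang 45.0 tilt [ 0.009  0.001 -1.   ] | cm [ 0.15 -0.61  9.33] len 9.3 turn -0.0 w 0.0852 F [-0.2 -0.6  0.5]
```

```bash

python3 -m pendant '0.1 -0.3 3 0; 0.1 -0.3 3 0; 0 0 3 0; 0 0 0 0'
python3 -c "
from h import *
to(.571,-.139,.02,45)
for n in('top','scene'):
    f=r.grab_frame(n); cv2.imwrite(f'pics/{n}1.png',cv2.resize(f['color'][80:290,180:480,::-1],None,fx=2.6,fy=2.6))"
```

```text
clock: 2.72
tcp_pos: [0.5742, -0.1422, 0.1124]
orientation: [2.906, 1.191, 0.022]
contact_force: [-1.1, 0.8, 0.5]
grip_width: 0.0854
t 2.7167 tcp [ 0.5742 -0.1422  0.1124] x-ang 44.6 tilt [ 0.012  0.007 -1.   ] | cm [-0.12 -0.51  9.23] len 9.2 turn -0.4 w 0.0854 F [-1.1  0.8  0.5]
```

View pics/scene1.png

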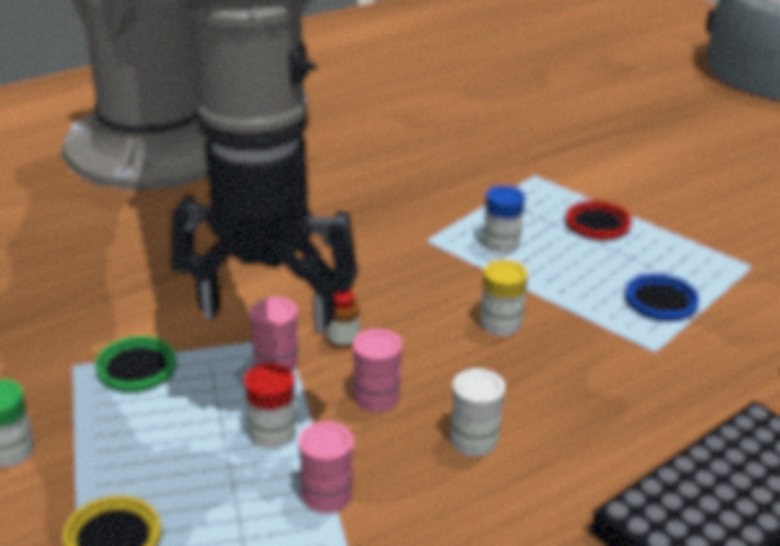

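View pics/top1.png

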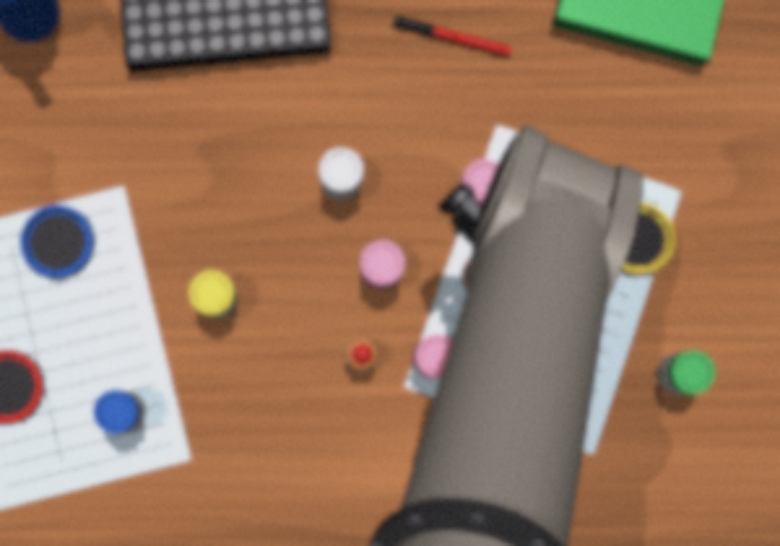

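Red lid sits under the open jaws, and the pink pots stand clear of both fingers' paths. I'll descend.

```bash

python3 -m pendant '-0.1 -0.5 2 0; 0 0 3 0; 0 0 0 0'
python3 -c "
from h import *
print(onz(r.grab_frame('scene'),(282,201),.125))
to(.571,-.139,.02,45)"
```

```text
clock: 3.07
tcp_pos: [0.5798, -0.1404, 0.0736]
orientation: [2.897, 1.188, 0.048]
contact_force: [-0.9, 1.1, -0.1]
grip_width: 0.0854
[ 0.56542421 -0.13683609]
t 3.1167 tcp [ 0.5814 -0.141   0.0763] x-ang 44.6 tilt [ 0.027  0.024 -0.999] | cm [-0.75 -1.    5.59] len 5.7 turn -0.4 w 0.0856 F [ 0.2 -0.4  2.1]
```

```bash

python3 -c "
from h import *
o=r.get_obs();print(o['joints'].round(3),o['moment'].round(2),o['contact_force'],o['tcp_pos'])
f=r.grab_frame('scene'); cv2.imwrite('pics/s2.png',cv2.resize(f['color'][80:290,180:480,::-1],None,fx=2.6,fy=2.6))
o=r.get_obs();print(o['qvel'].round(3),o['tcp_pos'])"
```

```text
[-0.148  0.55   0.377  1.914 -0.317  0.698  1.195] [ 0.05 -0.02  0.03] [ 0.20741332 -0.42547306  2.13430436] [ 0.5813807  -0.14096004  0.07627371]
[-0.002 -0.018  0.012 -0.011  0.002 -0.001  0.002] [ 0.58227953 -0.14148281  0.07742852]
```

View pics/s2.png

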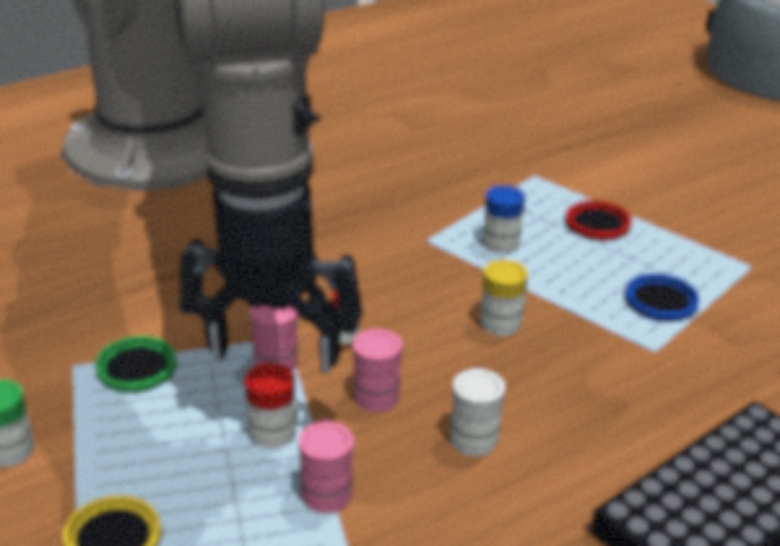

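No contact: the jaws are still above the red pot, and the row-by-row lag has left a slight tilt. I'll descend in slower rows.

```bash

python3 -m pendant '0 0 0 0; -0.5 -0.5 0 0; -0.3 -0.5 0 0; 0 0 0 0'
python3 -c "
from h import *
to(.571,-.139,.02,45)"
python3 -m pendant '0 0 1 0; 0 0 1 0; 0 0 0 0'
python3 -c "
from h import *
to(.571,-.139,.02,45)"
```

```text
clock: 3.5
tcp_pos: [0.5729, -0.141, 0.0846]
orientation: [2.89, 1.183, 0.07]
contact_force: [-0.5, -0.6, 0.3]
grip_width: 0.0857
t 3.5 tcp [ 0.5729 -0.141   0.0846] x-ang 44.6 tilt [ 0.035  0.034 -0.999] | cm [-0.22 -0.49  6.44] len 6.5 turn -0.4 w 0.0857 F [-0.5 -0.6  0.3]
clock: 3.75
tcp_pos: [0.5746, -0.141, 0.0652]
orientation: [2.888, 1.182, 0.076]
contact_force: [-0.6, 0.1, 0.7]
grip_width: 0.085
t 3.75 tcp [ 0.5746 -0.141   0.0652] x-ang 44.6 tilt [ 0.037  0.037 -0.999] | cm [-0.28 -0.56  4.5 ] len 4.5 turn -0.4 w 0.085 F [-0.6  0.1  0.7]
```

```bash

for i in 1 2 3; do python3 -m pendant '0 0 0 0' >/dev/null
python3 -c "
from h import *
to(.571,-.139,.02,45);o=r.get_obs();print(o['joints'].round(4),o['qvel'].round(3))"; done
python3 -m pendant '-0.3 -0.5 0 0' >/dev/null
python3 -c "
from h import *
to(.571,-.139,.02,45);o=r.get_obs();print(o['joints'].round(4),o['qvel'].round(3))"
```

```text
t 3.8333 tcp [ 0.5742 -0.1409  0.0644] x-ang 44.6 tilt [ 0.037  0.036 -0.999] | cm [-0.26 -0.52  4.42] len 4.5 turn -0.4 w 0.0853 F [-0.3 -0.1  0.4]
[-0.1387  0.5518  0.3645  1.9479 -0.3306  0.6469  1.2099] [ 0.006  0.022 -0.01   0.012 -0.009 -0.01   0.006]
t 3.9167 tcp [ 0.5739 -0.1409  0.0638] x-ang 44.6 tilt [ 0.036  0.035 -0.999] | cm [-0.23 -0.49  4.36] len 4.4 turn -0.4 w 0.0854 F [ 0.  -0.3 -0. ]
[-0.1386  0.5528  0.3643  1.9481 -0.3308  0.6469  1.2101] [ 0.002  0.01   0.002 -0.002 -0.002 -0.001  0.002]
t 4.0 tcp [ 0.5738 -0.1409  0.0634] x-ang 44.6 tilt [ 0.035  0.034 -0.999] | cm [-0.22 -0.48  4.32] len 4.4 turn -0.4 w 0.0854 F [-0.1 -0.2 -0.1]
[-0.1385  0.5535  0.3643  1.948  -0.3309  0.647   1.2102] [ 0.001  0.01  -0.001  0.002 -0.002 -0.001  0.   ]
t 4.0833 tcp [ 0.569  -0.1397  0.0632] x-ang 44.6 tilt [ 0.036  0.036 -0.999] | cm [ 0.03 -0.07  4.32] len 4.3 turn -0.4 w 0.0851 F [0.5 0.  0.5]
[-0.141   0.5471  0.3643  1.9607 -0.3304  0.6392  1.2099] [-0.032 -0.092 -0.001  0.195  0.008 -0.093 -0.004]
```

```bash

python3 -m pendant '0 0 -3 0; 0 0 -3 0; 0 0 0 0' >/dev/null
python3 -c "
from h import *
to(.571,-.139,.02,45)"
python3 -m pendant '0 0 0 0;0 0 0 0' >/dev/null
python3 -c "
from h import *
to(.571,-.139,.02,45)"
```

```text
t 4.3333 tcp [ 0.5623 -0.1392  0.1227] x-ang 44.5 tilt [ 0.031  0.03  -0.999] | cm [ 0.31  0.28 10.29] len 10.3 turn -0.5 w 0.0854 F [ 0.5 -1.1  0.2]
t 4.5 tcp [ 0.5625 -0.139   0.1239] x-ang 44.5 tilt [ 0.033  0.032 -0.999] | cm [ 0.26  0.26 10.42] len 10.4 turn -0.5 w 0.0853 F [ 0.  -1.   0.4]
```

```bash

python3 -m pendant '0 0 -4.1 0; 0 0 -4.1 0; 0 0 0 0;0 0 0 0' >/dev/null
python3 -c "
from h import *
to(.571,-.139,.02,45)"
python3 -m pendant '1.5 2.5 0 0; 1.5 2.5 0 0;0 0 0 0; 0 0 0 0' >/dev/null
python3 -c "
from h import *
to(.571,-.139,.02,45)"
python3 -m pendant '-.7 -1 0 0; -.7 -1 0 0;-.7 -1 0 0;0 0 0 0; 0 0 0 0' >/dev/null
python3 -c "
from h import *
to(.571,-.139,.02,45)"
```

```text
t 4.8333 tcp [ 0.5556 -0.1381  0.204 ] x-ang 44.6 tilt [ 0.027  0.025 -0.999] | cm [ 0.53  0.69 18.45] len 18.5 turn -0.4 w 0.0855 F [ 0.7  0.7 -0.6]
t 5.1667 tcp [ 0.611  -0.1519  0.2015] x-ang 44.6 tilt [ 0.025  0.019 -1.   ] | cm [-2.39 -4.07 18.03] len 18.6 turn -0.4 w 0.0854 F [0.5 0.1 0.6]
t 5.5833 tcp [ 0.5686 -0.144   0.1934] x-ang 44.6 tilt [ 0.017  0.01  -1.   ] | cm [ 0.22 -0.37 17.34] len 17.3 turn -0.4 w 0.0855 F [ 1.   0.7 -0.7]
```

```bash

python3 -m pendant '0 0 1.2 0; 0 0 1.5 0; 0 0 1.5 0; 0 0 1.5 0; 0 0 1.5 0; 0 0 1.5 0;0 0 1 0;0 0 0 0' >/dev/null
python3 -c "
from h import *
to(.571,-.139,.02,45)"
```

```text
t 6.25 tcp [ 0.5724 -0.143   0.0857] x-ang 44.6 tilt [ 0.017  0.011 -1.   ] | cm [ 0.07 -0.45  6.56] len 6.6 turn -0.4 w 0.0855 F [-0.2 -0.1  0.1]
```

Tilt is now steady. I'll finish centring, then lower.

```bash

python3 -m pendant '0 -0.4 0 0; 0 -0.1 1 0; 0 0 1 0; 0 0 0.5 0; 0 0 0 0' >/dev/null
python3 -c "
from h import *
to(.571,-.139,.02,45)"
python3 -m pendant '0 0 1 0; 0 0 1 0; 0 0 1 0; 0 0 0.7 0; 0 0 0 0' >/dev/null
python3 -c "
from h import *
to(.571,-.139,.02,45)"
```

```text
t 6.6667 tcp [ 0.5702 -0.1391  0.0587] x-ang 44.6 tilt [ 0.018  0.012 -1.   ] | cm [-0.01 -0.    3.87] len 3.9 turn -0.4 w 0.0857 F [-0.3  0.3  0.5]
t 7.0833 tcp [ 0.5719 -0.1391  0.0184] x-ang 44.6 tilt [ 0.019  0.013 -1.   ] | cm [-0.06 -0.07 -0.16] len 0.2 turn -0.4 w 0.0852 F [ 0.2  0.4 -0.2]
```

Jaws are around the pot. Closing.

```bash

python3 -m pendant '0 0 0 0; 0 0 0 0; 0 0 0 0; 0 0 0 0; 0 0 0 0; 0 0 0 0; 0 0 0 0; 0 0 0 0' 255 40
python3 -m pendant '0 0 0 0; 0 0 0 0'
python3 -c "
from h import *
to(.571,-.139,.16,45)
f=r.grab_frame('scene'); cv2.imwrite('pics/s3.png',cv2.resize(f['color'][80:290,180:480,::-1],None,fx=2.6,fy=2.6))"
```

```text
clock: 7.75
tcp_pos: [0.5722, -0.1396, 0.019]
orientation: [2.901, 1.19, 0.036]
contact_force: [-0.3, -0.2, -1.0]
grip_width: 0.0431
clock: 7.92
tcp_pos: [0.5723, -0.1395, 0.0191]
orientation: [2.901, 1.19, 0.037]
contact_force: [-0.4, -0.5, -1.8]
grip_width: 0.0434
t 7.9167 tcp [ 0.5723 -0.1395  0.0191] x-ang 44.6 tilt [ 0.019  0.014 -1.   ] | cm [  0.21   0.08 -14.09] len 14.1 turn -0.4 w 0.0434 F [-0.4 -0.5 -1.8]
```

View pics/s3.png

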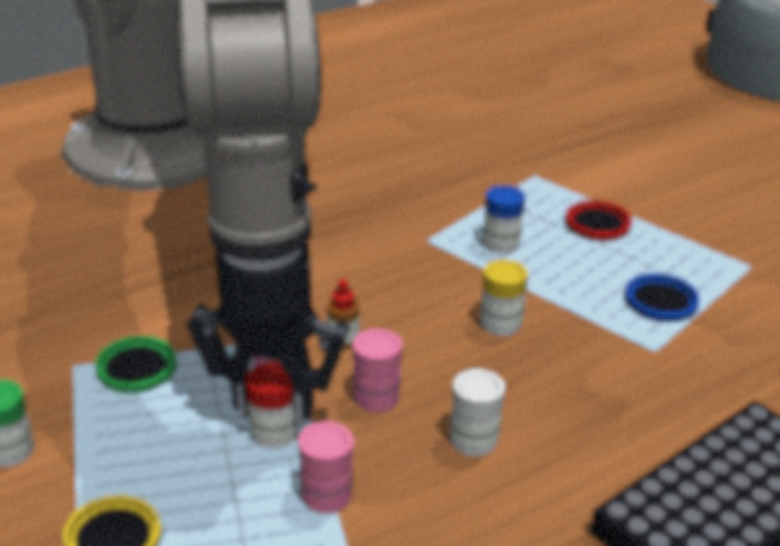

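```bash

python3 -m pendant '0 0 -1 0; 0 0 -2 0; 0 0 -3 0; 0 0 -3 0; 0 0 -3 0; 0 0 -2 0;0 0 0 0'
python3 -c "
from h import *
to(.4615,.352,.16,45)"
```

```text
clock: 8.55
tcp_pos: [0.5668, -0.1403, 0.1668]
orientation: [2.904, 1.189, 0.03]
contact_force: [0.9, -1.5, -0.8]
grip_width: 0.0433
t 8.55 tcp [ 0.5668 -0.1403  0.1668] x-ang 44.5 tilt [ 0.016  0.01  -1.   ] | cm [ 27.01 -42.49   0.68] len 50.4 turn -0.5 w 0.0433 F [ 0.9 -1.5 -0.8]
```

```bash

python3 -m pendant '0.8 -1.3 0 0; 1.7 -2.7 0 0; 1.7 -2.7 0 0; 1.7 -2.7 0 0; 1.7 -2.7 0 0; 1.7 -2.7 0 0; 1.7 -2.7 0 0; 1.7 -2.7 0 0'
python3 -m pendant '1.7 -2.7 0 0; 1.7 -2.7 0 0; 1.7 -2.7 0 0; 1.7 -2.7 0 0; 1.7 -2.7 0 0; 1.7 -2.7 0 0; 1 -1.7 0 0; 0 0 0 0'
python3 -c "
from h import *
to(.4615,.352,.16,45)"
```

```text
clock: 9.22
tcp_pos: [0.5154, 0.0907, 0.1694]
orientation: [2.908, 1.159, 0.037]
contact_force: [1.1, -0.2, -1.0]
grip_width: 0.0431
clock: 9.88
tcp_pos: [0.464, 0.3143, 0.1669]
orientation: [2.906, 1.173, 0.033]
contact_force: [0.4, 0.1, -0.9]
grip_width: 0.0433
t 9.8833 tcp [0.464  0.3143 0.1669] x-ang 44.0 tilt [ 0.017  0.015 -1.   ] | cm [ 2.42 -2.9   0.69] len 3.8 turn -1.0 w 0.0433 F [ 0.4  0.1 -0.9]
```

```bash

python3 -m pendant '1.2 -1.4 0 0; 1.2 -1.4 0 0; 0 0 0 0;0 0 0 0' >/dev/null
python3 -c "
from h import *
to(.4615,.352,.0221)
f=r.grab_frame('scene'); cv2.imwrite('pics/s4.png',cv2.resize(f['color'][50:260,280:580,::-1],None,fx=2.6,fy=2.6))"
```

```text
Traceback (most recent call last):
  File "h.py", line 27, in to
    print("t",o["clock"],"tcp",o["tcp_pos"].round(4),"x-ang",a.round(1),"tilt",R[2].round(3),"| cm",d.round(2),"len",np.linalg.norm(d).round(1),"turn",t.round(1),"w",round(o["grip_width"],4),"F",o["contact_force"].round(1))
                                                                                                                                                       ^^^^^^^
AttributeError: 'int' object has no attribute 'round'
```

```bash
sed -i 's/t=0 if/t=0. if/; s/t.round(1)/round(float(t),1)/' h.py
python3 -c "
from h import *
to(.4615,.352,.0221)
f=r.grab_frame('scene'); cv2.imwrite('pics/s4.png',cv2.resize(f['color'][50:260,280:580,::-1],None,fx=2.6,fy=2.6))"
```

```text
t 10.2167 tcp [0.4605 0.3521 0.1658] x-ang 44.1 tilt [ 0.014  0.015 -1.   ] | cm [-0.13 -0.14 14.37] len 14.4 turn 0.0 w 0.0433 F [ 0.2 -0.4 -1.6]
```

View pics/s4.png

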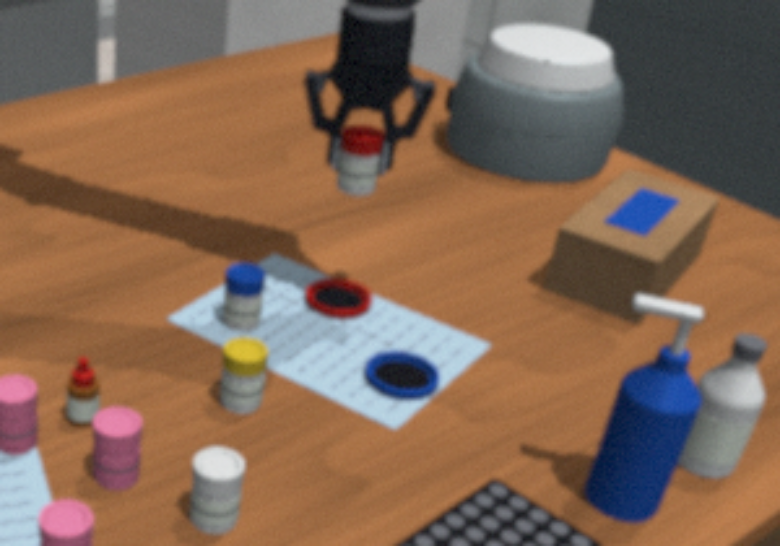

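Red pot is held upright at about (358,160) in the crop, above the red holder at (338,297). Lowering it.

```bash

python3 -m pendant '0 0 1.2 0; 0 0 1.5 0; 0 0 1.5 0; 0 0 1.5 0; 0 0 1.5 0; 0 0 1.5 0;0 0 1 0;0 0 0 0' >/dev/null
python3 -c "
from h import *
to(.4615,.352,.0221)"
```

```text
t 10.9333 tcp [0.4655 0.3414 0.0611] x-ang 43.4 tilt [ 0.012  0.018 -1.   ] | cm [ 0.39 -1.12  3.88] len 4.1 turn 0.0 w 0.0431 F [ 0.2  0.2 -0.7]
```

```bash

python3 -m pendant '0.2 -0.6 0 0; 0.2 -0.6 0 0; 0 0 0 0; 0 0 0 0' >/dev/null
python3 -c "
from h import *
to(.4615,.352,.0221)"
python3 -m pendant '0 -0.1 1 0; 0 -0.1 1 0; 0 0 0.7 0; 0 0 0 0; 0 0 0 0' >/dev/null
python3 -c "
from h import *
to(.4615,.352,.0221)"
```

```text
t 11.2667 tcp [0.4606 0.3527 0.0615] x-ang 43.2 tilt [ 0.012  0.019 -1.   ] | cm [-0.03  0.03  3.94] len 3.9 turn 0.0 w 0.0433 F [ 0.1  0.1 -1.6]
t 11.6833 tcp [0.4603 0.3559 0.0331] x-ang 43.3 tilt [ 0.016  0.019 -1.   ] | cm [-0.19  0.35  1.11] len 1.2 turn 0.0 w 0.043 F [-0.4 -0.1 -0.7]
```

```bash

python3 -m pendant '-0.2 0.4 0 0; 0 0 0.4 0; 0 0 0.3 0; 0 0 0 0; 0 0 0 0' >/dev/null
python3 -c "
from h import *
to(.4615,.352,.0221)
f=r.grab_frame('scene'); cv2.imwrite('pics/s5.png',cv2.resize(f['color'][100:220,340:500,::-1],None,fx=4,fy=4))"
```

```text
t 12.1 tcp [0.4623 0.3503 0.0254] x-ang 43.2 tilt [ 0.015  0.019 -1.   ] | cm [ 0.05 -0.18  0.33] len 0.4 turn 0.0 w 0.0432 F [ 0.6  0.7 -0.9]
```

View pics/s5.png

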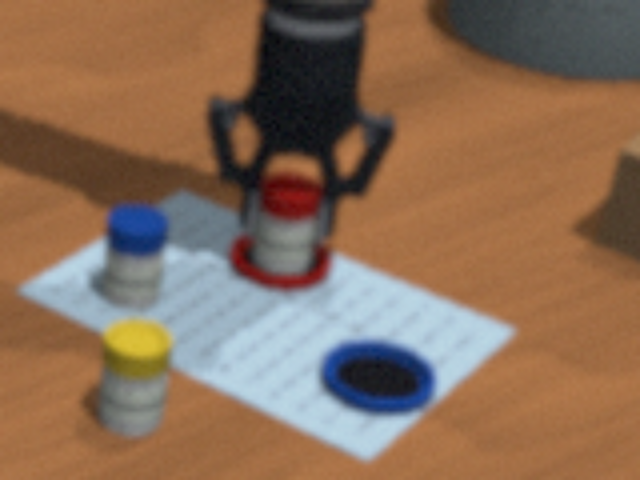

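Pot sits inside the rim, roughly centred and about 3 mm above the floor. Easing down.

```bash

python3 -m pendant '0 -0.2 0.2 0; 0 0 0 0; 0 0 0 0'
python3 -m pendant '0 0 0.15 0; 0 0 0 0; 0 0 0 0'
python3 -c "
from h import *
to(.4615,.352,.0221)"
```

```text
clock: 12.4
tcp_pos: [0.461, 0.3522, 0.0235]
orientation: [2.91, 1.153, 0.034]
contact_force: [0.9, -0.3, -1.2]
grip_width: 0.0429
clock: 12.65
tcp_pos: [0.461, 0.3526, 0.0221]
orientation: [2.91, 1.153, 0.035]
contact_force: [0.3, 0.7, -0.7]
grip_width: 0.0432
t 12.65 tcp [0.461  0.3526 0.0221] x-ang 43.3 tilt [ 0.016  0.019 -1.   ] | cm [-0.    0.08 -0.  ] len 0.1 turn 0.0 w 0.0432 F [ 0.3  0.7 -0.7]
```

```bash

python3 -m pendant '0 0 0.15 0; 0 0 0 0; 0 0 0 0'
python3 -m pendant '0 0 0 0; 0 0 0 0; 0 0 0 0; 0 0 0 0; 0 0 0 0; 0 0 0 0; 0 0 0 0;0 0 0 0' 0
python3 -m pendant '0 0 -1 0; 0 0 -2 0; 0 0 -3 0; 0 0 -3 0; 0 0 -3 0; 0 0 -2 0;0 0 0 0'
python3 -c "
from h import *
to(.552,.1355,.15,45)
f=r.grab_frame('scene'); cv2.imwrite('pics/s6.png',cv2.resize(f['color'][100:220,340:500,::-1],None,fx=4,fy=4))"
```

```text
clock: 12.9
tcp_pos: [0.4615, 0.3528, 0.0212]
orientation: [2.91, 1.153, 0.036]
contact_force: [0.0, 1.1, -1.3]
grip_width: 0.0433
clock: 13.57
tcp_pos: [0.4618, 0.3529, 0.0211]
orientation: [2.91, 1.153, 0.037]
contact_force: [-0.3, 0.7, 1.4]
grip_width: 0.0855
clock: 14.15
tcp_pos: [0.4572, 0.3517, 0.1692]
orientation: [2.909, 1.151, 0.031]
contact_force: [0.2, -0.7, -0.6]
grip_width: 0.0857
t 14.15 tcp [0.4572 0.3517 0.1692] x-ang 43.2 tilt [ 0.014  0.019 -1.   ] | cm [-7.9  22.22  2.24] len 23.7 turn -1.8 w 0.0857 F [ 0.2 -0.7 -0.6]
```

View pics/s6.png

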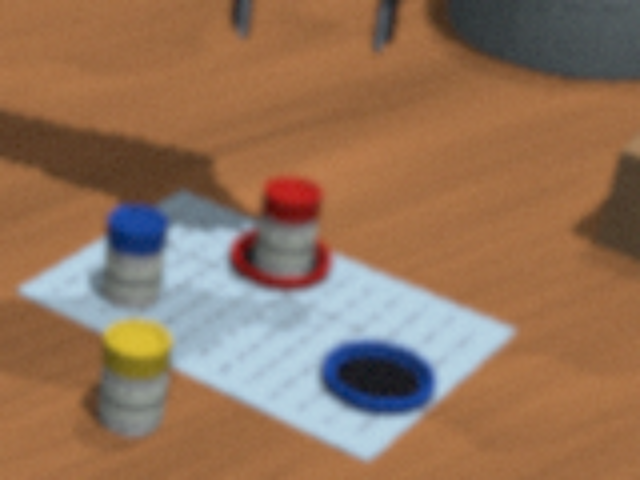

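Red stands upright in its holder, released. Next is yellow.

```bash

python3 -m pendant '-0.5 1.5 0 0; -1.1 3.1 0 0; -1.1 3.1 0 0; -1.1 3.1 0 0; -1.1 3.1 0 0; -1.1 3.1 0 0; -1.1 3.1 0 0; 0 0 0 0' >/dev/null
python3 -c "
from h import *
to(.552,.1355,.15,45)
f=r.grab_frame('top')
for c in ('red','green','blue'):
  for b in blobs(f,c): print(c,np.round(b,1),onz(f,b[:2],.067).round(4))"
```

```text
t 14.8667 tcp [0.5405 0.1505 0.1649] x-ang 43.8 tilt [ 0.005  0.016 -1.   ] | cm [-0.22  1.86  1.52] len 2.4 turn -1.2 w 0.0854 F [ 0.6 -1.4  1.2]
red [182.1 228.5 542.   27.   26. ] [0.4589 0.3379]
red [360.7  95.4 130.   31.   12. ] [ 0.809  -0.1273]
red [ 106.3   11.4 1530.    77.    29. ] [1.0539 0.5677]
green [445.2 222.9 142.5  15.   13. ] [ 0.4695 -0.3425]
green [ 426.1   80.9 1722.5   63.    43. ] [ 0.8503 -0.3046]
blue [ 623.3  261.5 2762.    45.   105. ] [ 0.3603 -0.833 ]
blue [ 38.8 174.8 761.5  47.   28. ] [0.6009 0.7273]
blue [179.8  69.8 428.5  25.   24. ] [0.8816 0.3556]
```

```bash

python3 -m pendant '-0.1 0.9 0 0; -0.1 0.9 0 0; 0 0 1 0; 0 0 1.5 0; 0 0 1.5 0; 0 0 1.5 0; 0 0 1 0; 0 0 0 0' >/dev/null
python3 -c "
from h import *
to(.552,.1355,.02)"
```

```text
t 15.5833 tcp [0.5488 0.1437 0.0917] x-ang 44.4 tilt [ 0.002  0.009 -1.   ] | cm [-0.36  0.74  7.17] len 7.2 turn 0.0 w 0.086 F [-1.   1.1  0. ]
```

```bash

python3 -m pendant '-0.2 0.5 0 0; -0.2 0.3 0.5 0; 0 0 1 0; 0 0 1 0; 0 0 0 0' >/dev/null
python3 -c "
from h import *
to(.552,.1355,.02)"
```

```text
t 16.0 tcp [0.5526 0.1358 0.0652] x-ang 44.5 tilt [ 0.004  0.01  -1.   ] | cm [-0.08 -0.06  4.52] len 4.5 turn 0.0 w 0.0857 F [0.2 0.6 0.4]
```

```bash

python3 -m pendant '-0.1 0 1 0; 0 0 1 0; 0 0 1 0; 0 0 1 0; 0 0 0.5 0; 0 0 0 0' >/dev/null
python3 -c "
from h import *
to(.552,.1355,.02)"
python3 -m pendant '0 0 0 0; 0 0 0 0; 0 0 0 0; 0 0 0 0; 0 0 0 0; 0 0 0 0; 0 0 0 0; 0 0 0 0' 255 40
python3 -c "
from h import *
to(.552,.1355,.02)"
```

```text
t 16.5 tcp [0.5521 0.1349 0.0149] x-ang 44.5 tilt [ 0.004  0.009 -1.   ] | cm [ 0.04 -0.05 -0.51] len 0.5 turn 0.0 w 0.0854 F [ 0.3 -0.   0.2]
clock: 17.17
tcp_pos: [0.5531, 0.1352, 0.016]
orientation: [2.9, 1.187, 0.014]
contact_force: [-0.9, -0.9, -1.1]
grip_width: 0.043
t 17.1667 tcp [0.5531 0.1352 0.016 ] x-ang 44.5 tilt [ 0.005  0.01  -1.   ] | cm [-0.05 -0.09 -0.4 ] len 0.4 turn 0.0 w 0.043 F [-0.9 -0.9 -1.1]
```

```bash

python3 -m pendant '0 0 -1 0; 0 0 -2 0; 0 0 -3 0; 0 0 -3 0; 0 0 -3 0; 0 0 -2 0;0 0 0 0'
python3 -c "
from h import *
to(.614,-.310,.15,45)"
```

```text
clock: 17.75
tcp_pos: [0.5498, 0.1346, 0.1641]
orientation: [2.901, 1.186, 0.007]
contact_force: [-0.1, -0.0, -0.9]
grip_width: 0.0433
t 17.75 tcp [0.5498 0.1346 0.1641] x-ang 44.5 tilt [ 0.001  0.008 -1.   ] | cm [-26.56  36.22   1.68] len 44.9 turn -0.5 w 0.0433 F [-0.1 -0.  -0.9]
```

```bash

python3 -m pendant '-1 1.3 0 0; -1.8 2.5 0 0; -1.8 2.5 0 0; -1.8 2.5 0 0; -1.8 2.5 0 0; -1.8 2.5 0 0; -1.8 2.5 0 0; -1.8 2.5 0 0'
python3 -m pendant '-1.8 2.5 0 0; -1.8 2.5 0 0; -1.8 2.5 0 0; -1.8 2.5 0 0; -1.8 2.5 0 0; -1.8 2.5 0 0; -1 1.3 0 0; 0 0 0 0'
python3 -c "
from h import *
to(.614,-.310,.15,45)"
```

```text
clock: 18.42
tcp_pos: [0.5856, -0.0919, 0.1668]
orientation: [2.897, 1.215, 0.015]
contact_force: [0.8, 0.4, -0.3]
grip_width: 0.043
clock: 19.08
tcp_pos: [0.6141, -0.3085, 0.164]
orientation: [2.902, 1.202, 0.004]
contact_force: [-0.5, -0.3, -0.7]
grip_width: 0.043
t 19.0833 tcp [ 0.6141 -0.3085  0.164 ] x-ang 45.0 tilt [ 0.002  0.002 -1.   ] | cm [-0.12  0.1   1.4 ] len 1.4 turn -0.0 w 0.043 F [-0.5 -0.3 -0.7]
```

```bash

python3 -m pendant '0 0 0 0; 0 0 1 0; 0 0 1.5 0; 0 0 1.5 0; 0 0 1.5 0; 0 0 1.5 0; 0 0 1 0; 0 0 0 0' >/dev/null
python3 -c "
from h import *
to(.614,-.310,.019)"
```

```text
t 19.75 tcp [ 0.6138 -0.2962  0.0761] x-ang 45.5 tilt [ 0.006 -0.006 -1.   ] | cm [-1.    1.02  5.7 ] len 5.9 turn 0.0 w 0.0432 F [-0.1 -0.7 -1. ]
```

```bash

python3 -m pendant '-0.5 0.5 0 0; -0.5 0.5 0 0; 0 0 0.5 0; 0 0 1 0; 0 0 1 0; 0 0 0.5 0; 0 0 0 0; 0 0 0 0' >/dev/null
python3 -c "
from h import *
to(.614,-.310,.019)"
```

```text
t 20.4167 tcp [ 0.6154 -0.3101  0.0446] x-ang 45.6 tilt [ 0.007 -0.004 -1.   ] | cm [-0.11 -0.09  2.56] len 2.6 turn 0.0 w 0.0428 F [-0.3 -0.3 -1. ]
```

```bash

python3 -m pendant '-0.1 -0.1 0.5 0; 0 0 0.7 0; 0 0 0.5 0; 0 0 0 0; 0 0 0 0' >/dev/null
python3 -c "
from h import *
to(.614,-.310,.019)
f=r.grab_frame('scene'); cv2.imwrite('pics/s7.png',cv2.resize(f['color'][190:330,160:340,::-1],None,fx=4,fy=4))"
```

```text
t 20.8333 tcp [ 0.614  -0.3098  0.0259] x-ang 45.6 tilt [ 0.008 -0.004 -1.   ] | cm [-0.02  0.02  0.69] len 0.7 turn 0.0 w 0.0432 F [ 0.1 -0.6 -1.1]
```

View pics/s7.png

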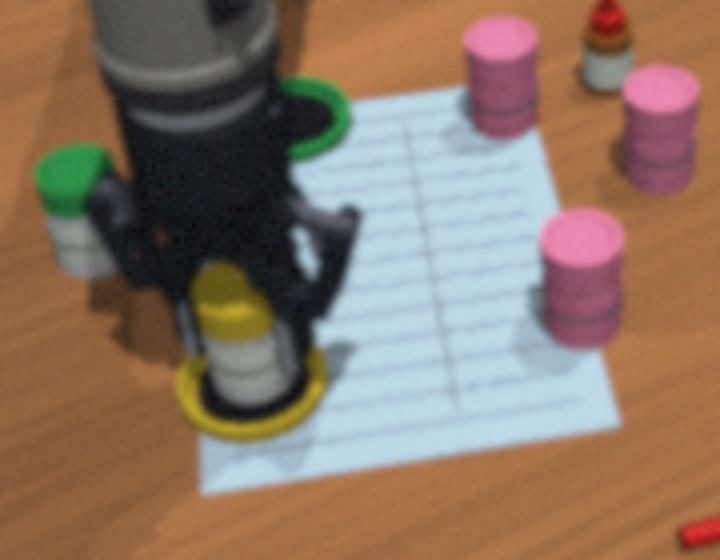

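Yellow pot is within the rim and centred. I'll lower it and release.

```bash

python3 -m pendant '0 0 0.3 0; 0 0 0.2 0; 0 0 0 0; 0 0 0 0' >/dev/null
python3 -m pendant '0 0 0.2 0; 0 0 0 0; 0 0 0 0'
python3 -c "
from h import *
to(.614,-.310,.019)"
```

```text
clock: 21.47
tcp_pos: [0.6147, -0.3099, 0.0191]
orientation: [-2.891, -1.216, -0.01]
contact_force: [-0.8, 0.1, 0.1]
grip_width: 0.043
t 21.4667 tcp [ 0.6147 -0.3099  0.0191] x-ang 45.6 tilt [ 0.008 -0.002 -1.   ] | cm [-0.06 -0.04  0.01] len 0.1 turn 0.0 w 0.043 F [-0.8  0.1  0.1]
```

```bash

python3 -m pendant '0 0 0.1 0; 0 0 0 0'
python3 -m pendant '0 0 0 0; 0 0 0 0; 0 0 0 0; 0 0 0 0; 0 0 0 0; 0 0 0 0; 0 0 0 0;0 0 0 0' 0
python3 -m pendant '0 0 -1 0; 0 0 -2 0; 0 0 -3 0; 0 0 -3 0; 0 0 -3 0; 0 0 -2 0;0 0 0 0'
python3 -c "
from h import *
to(.4697,-.3445,.15,45)
f=r.grab_frame('scene'); cv2.imwrite('pics/s8.png',cv2.resize(f['color'][190:330,160:340,::-1],None,fx=4,fy=4))"
```

```text
clock: 21.63
tcp_pos: [0.6148, -0.3099, 0.0182]
orientation: [-2.891, -1.216, -0.011]
contact_force: [-0.3, -0.5, -0.1]
grip_width: 0.0433
clock: 22.3
tcp_pos: [0.6153, -0.3103, 0.0189]
orientation: [-2.892, -1.217, -0.012]
contact_force: [-0.3, 0.4, 0.2]
grip_width: 0.0854
clock: 22.88
tcp_pos: [0.613, -0.3111, 0.1668]
orientation: [-2.89, -1.214, -0.007]
contact_force: [0.3, -0.0, 0.5]
grip_width: 0.0854
t 22.8833 tcp [ 0.613  -0.3111  0.1668] x-ang 45.6 tilt [ 0.007 -0.005 -1.   ] | cm [-12.42  -7.89   1.63] len 14.8 turn 0.6 w 0.0854 F [ 0.3 -0.   0.5]
```

View pics/s8.png

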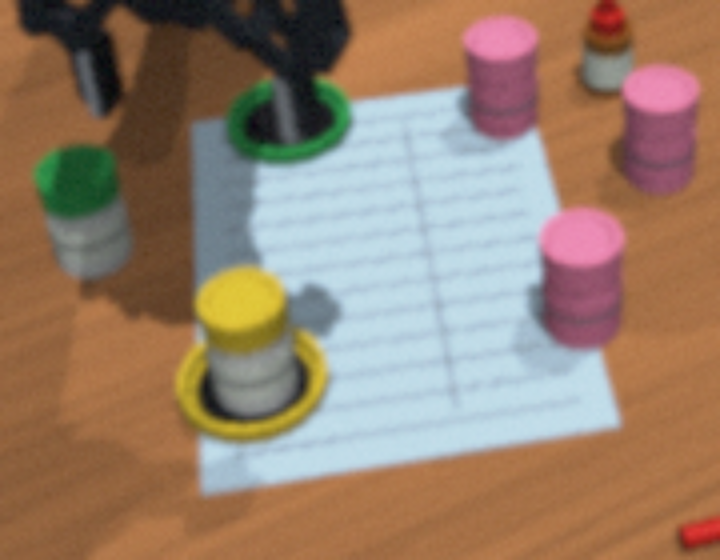

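Yellow stands upright and released in its holder. Next is green.

```bash

python3 -m pendant '-1.2 -0.8 0 0; -2.4 -1.5 0 0; -2.4 -1.5 0 0; -2.4 -1.5 0 0; -2.4 -1.5 0 0; -1.2 -0.8 0 0; 0 0 0 0; 0 0 0 0' >/dev/null
python3 -c "
from h import *
to(.4697,-.3445,.15,45)"
python3 -m pendant '0 0 1 0; 0 0 1.5 0; 0 0 1.5 0; 0 0 1.5 0; 0 0 1 0; 0 0 0 0; 0 0 0 0' >/dev/null
python3 -c "
from h import *
to(.4697,-.3445,.018)"
```

```text
t 23.6 tcp [ 0.4665 -0.3403  0.16  ] x-ang 45.8 tilt [ 0.007 -0.013 -1.   ] | cm [-0.09  0.54  0.99] len 1.1 turn 0.8 w 0.0854 F [0.3 0.3 0.9]
t 24.1833 tcp [ 0.4742 -0.3349  0.0873] x-ang 46.3 tilt [ 0.008 -0.014 -1.   ] | cm [-1.06  0.43  6.91] len 7.0 turn 0.0 w 0.0852 F [ 0.4 -1.4  0.2]
```

```bash

python3 -m pendant '-0.5 0.2 0 0; -0.5 0.2 0 0; 0 0 1 0; 0 0 1 0; 0 0 0.5 0; 0 0 0 0; 0 0 0 0' >/dev/null
python3 -c "
from h import *
to(.4697,-.3445,.018)"
```

```text
t 24.7667 tcp [ 0.4718 -0.3466  0.0613] x-ang 46.4 tilt [ 0.009 -0.01  -1.   ] | cm [-0.03 -0.25  4.33] len 4.3 turn 0.0 w 0.0852 F [-0.6 -0.2  0.4]
```

```bash

python3 -m pendant '0 -0.2 1 0; 0 0 1 0; 0 0 1 0; 0 0 0.8 0; 0 0 0 0; 0 0 0 0' >/dev/null
python3 -c "
from h import *
to(.4697,-.3445,.018)"
python3 -m pendant '0 0 0 0; 0 0 0 0; 0 0 0 0; 0 0 0 0; 0 0 0 0; 0 0 0 0; 0 0 0 0; 0 0 0 0' 255 40
python3 -c "
from h import *
to(.425,-.206,.15)"
```

```text
t 25.2667 tcp [ 0.47   -0.3438  0.0187] x-ang 46.4 tilt [ 0.009 -0.011 -1.   ] | cm [-0.07  0.03  0.07] len 0.1 turn 0.0 w 0.0851 F [-0.2  0.   1. ]
clock: 25.93
tcp_pos: [0.4708, -0.3446, 0.02]
orientation: [-2.877, -1.233, -0.009]
contact_force: [-0.2, 0.8, -1.0]
grip_width: 0.0427
t 25.9333 tcp [ 0.4708 -0.3446  0.02  ] x-ang 46.4 tilt [ 0.01  -0.008 -1.   ] | cm [  7.   -12.98 -12.82] len 19.5 turn 0.0 w 0.0427 F [-0.2  0.8 -1. ]
```

```bash

python3 -m pendant '0 0 -1 0; 0 0 -2 0; 0 0 -3 0; 0 0 -3 0; 0 0 -3 0; 0 0 -2 0;0 0 0 0' >/dev/null
python3 -c "
from h import *
to(.425,-.206,.15)"
python3 -m pendant '0.6 -1 0 0; 1.2 -2.2 0 0; 1.2 -2.2 0 0; 1.2 -2.2 0 0; 1.2 -2.2 0 0; 1.2 -2.2 0 0; 0.6 -1 0 0; 0 0 0 0'
python3 -c "
from h import *
to(.425,-.206,.15)"
```

```text
t 26.5167 tcp [ 0.4688 -0.3458  0.168 ] x-ang 46.3 tilt [ 0.008 -0.013 -1.   ] | cm [  7.07 -12.8    2.03] len 14.8 turn 0.0 w 0.0433 F [ 0.5 -0.3 -0.5]
clock: 27.18
tcp_pos: [0.4159, -0.1927, 0.1663]
orientation: [-2.87, -1.227, 0.005]
contact_force: [-0.6, 0.2, -0.4]
grip_width: 0.043
t 27.1833 tcp [ 0.4159 -0.1927  0.1663] x-ang 46.3 tilt [ 0.005 -0.02  -1.   ] | cm [-0.34  1.61  1.6 ] len 2.3 turn 0.0 w 0.043 F [-0.6  0.2 -0.4]
```

```bash

python3 -m pendant '-0.2 0.8 0 0; -0.2 0.8 0 0; 0 0 1 0; 0 0 1.5 0; 0 0 1.5 0; 0 0 1.5 0; 0 0 1 0; 0 0 0 0' >/dev/null
python3 -c "
from h import *
to(.425,-.206,.0225)"
```

```text
t 27.85 tcp [ 0.4256 -0.2143  0.094 ] x-ang 45.9 tilt [ 0.001 -0.017 -1.   ] | cm [ 0.54 -0.5   7.16] len 7.2 turn 0.0 w 0.0432 F [-1.  -0.1 -1.8]
```

```bash

python3 -m pendant '0.5 -0.5 0 0; 0 0 0.5 0; 0 0 1 0; 0 0 1 0; 0 0 1 0; 0 0 0.5 0; 0 0 0 0; 0 0 0 0' >/dev/null
python3 -c "
from h import *
to(.425,-.206,.0225)"
```

```text
t 28.5167 tcp [ 0.4255 -0.209   0.0492] x-ang 45.7 tilt [-0.    -0.016 -1.   ] | cm [ 0.18 -0.21  2.68] len 2.7 turn 0.0 w 0.0431 F [-0.2  0.3 -0.6]
```

```bash

python3 -m pendant '0.2 -0.2 0.5 0; 0 0 0.7 0; 0 0 0.5 0; 0 0 0 0; 0 0 0 0' >/dev/null
python3 -c "
from h import *
to(.425,-.206,.0225)
f=r.grab_frame('scene'); cv2.imwrite('pics/s9.png',cv2.resize(f['color'][150:290,160:340,::-1],None,fx=4,fy=4))"
```

```text
t 28.9333 tcp [ 0.426  -0.2058  0.0311] x-ang 45.7 tilt [ 0.001 -0.015 -1.   ] | cm [-0.08 -0.04  0.86] len 0.9 turn 0.0 w 0.0431 F [-0.5 -0.2  0.9]
```

View pics/s9.png

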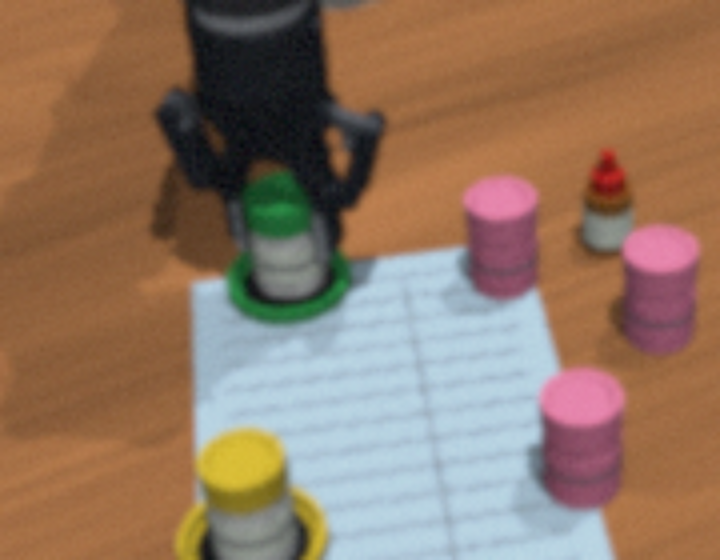

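Green pot is inside the green rim, centred. Easing down and releasing.

```bash

python3 -m pendant '0 0 0.3 0; 0 0 0.2 0; 0 0 0.2 0; 0 0 0 0; 0 0 0 0' >/dev/null
python3 -c "
from h import *
to(.425,-.206,.0225)"
```

```text
t 29.4 tcp [ 0.4264 -0.206   0.024 ] x-ang 45.7 tilt [ 0.001 -0.014 -1.   ] | cm [-0.1  -0.09  0.15] len 0.2 turn 0.0 w 0.0431 F [-0.8  0.2 -1.1]
```

```bash

python3 -m pendant '0 0 0.15 0; 0 0 0.1 0; 0 0 0 0'
python3 -m pendant '0 0 0 0; 0 0 0 0; 0 0 0 0; 0 0 0 0; 0 0 0 0; 0 0 0 0; 0 0 0 0;0 0 0 0' 0
python3 -m pendant '0 0 -1 0; 0 0 -2 0; 0 0 -3 0; 0 0 -3 0; 0 0 -3 0; 0 0 -2 0;0 0 0 0'
python3 -c "
from h import *
to(.434,.229,.15,45)
f=r.grab_frame('scene'); cv2.imwrite('pics/s10.png',cv2.resize(f['color'][150:290,160:340,::-1],None,fx=4,fy=4))"
```

```text
clock: 29.65
tcp_pos: [0.4266, -0.2061, 0.0222]
orientation: [-2.884, -1.213, 0.005]
contact_force: [-0.3, -0.0, 0.3]
grip_width: 0.043
clock: 30.32
tcp_pos: [0.4269, -0.2062, 0.0221]
orientation: [-2.884, -1.214, 0.004]
contact_force: [0.3, 0.2, -0.8]
grip_width: 0.0855
clock: 30.9
tcp_pos: [0.4258, -0.2082, 0.1703]
orientation: [-2.883, -1.209, 0.011]
contact_force: [-0.0, -0.6, -0.1]
grip_width: 0.0851
t 30.9 tcp [ 0.4258 -0.2082  0.1703] x-ang 45.5 tilt [-0.001 -0.017 -1.   ] | cm [ 31.77 -30.01   2.52] len 43.8 turn 0.5 w 0.0851 F [-0.  -0.6 -0.1]
```

View pics/s10.png

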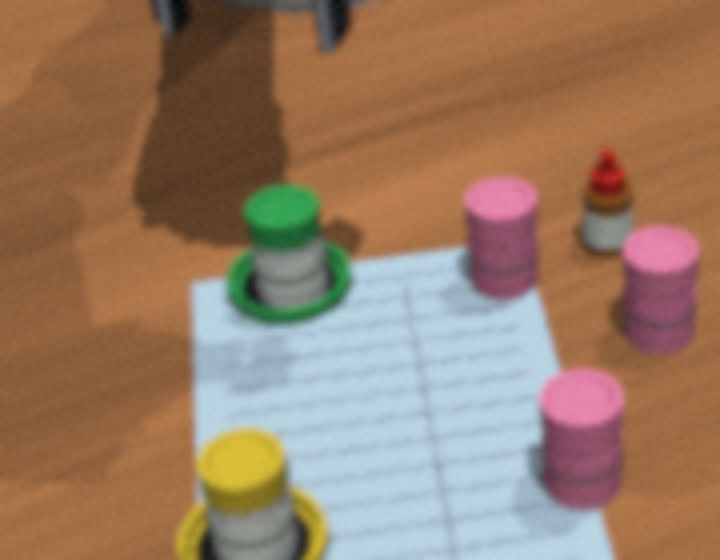

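```bash

python3 -m pendant '1.5 -0.7 0 0; 2.9 -1.3 0 0; 2.9 -1.3 0 0; 2.9 -1.3 0 0; 2.9 -1.3 0 0; 2.9 -1.3 0 0; 2.9 -1.3 0 0; 2 -1.5 0 0' >/dev/null
python3 -c "
from h import *
to(.434,.229,.15,45)"
python3 -m pendant '1.6 -2.8 0 0; 1.6 -2.9 0 0; 1.6 -2.9 0 0; 1.6 -2.9 0 0; 1.6 -2.9 0 0; 1.6 -2.9 0 0; 0.7 -1.5 0 0; 0 0 0 0' >/dev/null
python3 -c "
from h import *
to(.434,.229,.15,45)"
```

```text
t 31.6167 tcp [0.4979 0.0131 0.1659] x-ang 44.6 tilt [-0.008 -0.022 -1.   ] | cm [ 10.62 -19.82   1.93] len 22.6 turn -0.4 w 0.0855 F [0.8 0.4 0.3]
t 32.2833 tcp [0.43   0.233  0.1607] x-ang 45.0 tilt [-0.021 -0.026 -0.999] | cm [0.02 0.59 1.05] len 1.2 turn 0.0 w 0.0851 F [ 0.5 -0.2 -0.4]
```

```bash

python3 -m pendant '0 0.5 0 0; 0 0 1 0; 0 0 1.5 0; 0 0 1.5 0; 0 0 1.5 0; 0 0 1 0; 0 0 0 0;0 0 0 0' >/dev/null
python3 -c "
from h import *
to(.434,.229,.018)"
```

```text
t 32.95 tcp [0.4322 0.2166 0.0866] x-ang 44.3 tilt [-0.03  -0.023 -0.999] | cm [ 1.2  -0.6   6.84] len 7.0 turn 0.0 w 0.0856 F [0.3 0.7 0.4]
```

```bash

python3 -m pendant '0.6 -0.3 0 0; 0.6 -0.3 0 0; 0 0 1 0; 0 0 1 0; 0 0 0.5 0; 0 0 0 0; 0 0 0 0' >/dev/null
python3 -c "
from h import *
to(.434,.229,.018)"
```

```text
t 33.5333 tcp [0.4381 0.2291 0.0599] x-ang 44.1 tilt [-0.028 -0.022 -0.999] | cm [-0.19 -0.18  4.2 ] len 4.2 turn 0.0 w 0.0854 F [ 0.2  0.1 -0.5]
```

```bash

python3 -m pendant '-0.2 -0.2 1 0; 0 0 1 0; 0 0 1 0; 0 0 0.8 0; 0 0 0 0; 0 0 0 0' >/dev/null
python3 -c "
from h import *
to(.434,.229,.018)"
```

```text
t 34.0333 tcp [0.4328 0.2287 0.0175] x-ang 44.1 tilt [-0.029 -0.022 -0.999] | cm [ 0.1   0.06 -0.06] len 0.1 turn 0.0 w 0.0852 F [ 0.3 -0.4 -0.4]
```

```bash

python3 -m pendant '0 0 0 0; 0 0 0 0; 0 0 0 0; 0 0 0 0; 0 0 0 0; 0 0 0 0; 0 0 0 0; 0 0 0 0' 255 40
python3 -c "
from h import *
to(.613,.301,.15)"
python3 -m pendant '0 0 -1 0; 0 0 -2 0; 0 0 -3 0; 0 0 -3 0; 0 0 -3 0; 0 0 -2 0;0 0 0 0' >/dev/null
python3 -c "
from h import *
to(.613,.301,.15)"
```

```text
clock: 34.7
tcp_pos: [0.4338, 0.2291, 0.0187]
orientation: [-2.902, -1.174, 0.051]
contact_force: [-0.2, 0.0, -0.7]
grip_width: 0.0434
t 34.7 tcp [0.4338 0.2291 0.0187] x-ang 44.1 tilt [-0.026 -0.022 -0.999] | cm [ 17.52   7.   -13.75] len 23.3 turn 0.0 w 0.0434 F [-0.2  0.  -0.7]
t 35.2833 tcp [0.4376 0.2279 0.1669] x-ang 44.0 tilt [-0.031 -0.022 -0.999] | cm [17.74  6.96  0.99] len 19.1 turn 0.0 w 0.0432 F [ 0.5  0.7 -0.1]
```

```bash

python3 -m pendant '1.2 0.5 0 0; 2.6 1 0 0; 2.6 1 0 0; 2.6 1 0 0; 2.6 1 0 0; 2.6 1 0 0; 2.2 0.9 0 0; 0 0 0 0' >/dev/null
python3 -c "
from h import *
to(.613,.301,.15)"
```

```text
t 35.95 tcp [0.6029 0.2973 0.1616] x-ang 44.1 tilt [-0.031 -0.025 -0.999] | cm [1.02 0.47 1.11] len 1.6 turn 0.0 w 0.043 F [-0.1  0.4 -0.5]
```

```bash

python3 -m pendant '0.8 0.4 0 0; 0 0 1 0; 0 0 1.5 0; 0 0 1.5 0; 0 0 1.5 0; 0 0 1 0; 0 0 0 0;0 0 0 0' >/dev/null
python3 -c "
from h import *
to(.613,.301,.0217)"
```

```text
t 36.6167 tcp [0.6016 0.2961 0.0876] x-ang 44.1 tilt [-0.041 -0.027 -0.999] | cm [1.43 0.62 6.53] len 6.7 turn 0.0 w 0.0431 F [ 0.2  0.5 -0. ]
```

```bash

python3 -m pendant '0.7 0.3 -1 0; 0.7 0.3 -1 0; 0 0 -1 0; 0 0 -1 0; 0 0 -1 0; 0 0 -1 0; 0 0 0 0;0 0 0 0' >/dev/null
python3 -c "
from h import *
to(.613,.301,.0217)"
python3 -m pendant '0 0 3 0; 0 0 3 0; 0 0 0 0; 0 0 0 0; 0 0 0 0' >/dev/null
python3 -c "
from h import *
to(.613,.301,.0217)"
```

```text
t 37.2833 tcp [0.6175 0.3016 0.1544] x-ang 44.1 tilt [-0.04  -0.028 -0.999] | cm [ 0.18  0.1  13.28] len 13.3 turn 0.0 w 0.0433 F [-0.8  0.1 -0.7]
t 37.7 tcp [0.6152 0.3016 0.0956] x-ang 44.1 tilt [-0.037 -0.027 -0.999] | cm [0.08 0.09 7.39] len 7.4 turn 0.0 w 0.0432 F [-1.6 -0.2 -0.1]
```

```bash

python3 -m pendant '0 0.1 1 0; 0 0 1.5 0; 0 0 1.5 0; 0 0 1 0; 0 0 0 0; 0 0 0 0' >/dev/null
python3 -c "
from h import *
to(.613,.301,.0217)"
```

```text
t 38.2 tcp [0.6164 0.3016 0.0456] x-ang 44.0 tilt [-0.03  -0.026 -0.999] | cm [-0.21 -0.13  2.4 ] len 2.4 turn 0.0 w 0.0429 F [-0.6 -0.9 -0.2]
```

```bash

python3 -m pendant '-0.2 -0.1 0.5 0; 0 0 0.7 0; 0 0 0.3 0; 0 0 0 0; 0 0 0 0' >/dev/null
python3 -c "
from h import *
to(.613,.301,.0217)
f=r.grab_frame('scene'); cv2.imwrite('pics/s11.png',cv2.resize(f['color'][100:240,340:520,::-1],None,fx=4,fy=4))"
```

```text
t 38.6167 tcp [0.6143 0.3012 0.0305] x-ang 44.0 tilt [-0.028 -0.025 -0.999] | cm [-0.08 -0.05  0.89] len 0.9 turn 0.0 w 0.0436 F [ 0.5  0.8 -0.9]
```

View pics/s11.png

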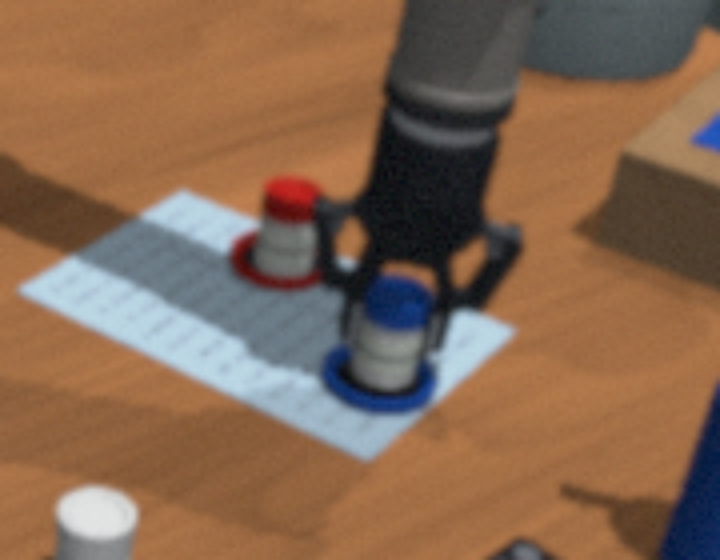

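Blue pot is within the blue rim at (380,375) in the crop. Easing down.

```bash

python3 -m pendant '0 0 0.3 0; 0 0 0.2 0; 0 0 0.2 0; 0 0 0 0; 0 0 0 0' >/dev/null
python3 -c "
from h import *
to(.613,.301,.0217)"
```

```text
t 39.0833 tcp [0.6147 0.3016 0.0238] x-ang 44.0 tilt [-0.027 -0.025 -0.999] | cm [-0.16 -0.07  0.22] len 0.3 turn 0.0 w 0.0433 F [-0.  -0.1  0.2]
```

```bash

python3 -m pendant '-0.1 0 0.15 0; 0 0 0.1 0; 0 0 0 0;0 0 0 0'
python3 -m pendant '0 0 0 0; 0 0 0 0; 0 0 0 0; 0 0 0 0; 0 0 0 0; 0 0 0 0; 0 0 0 0;0 0 0 0' 0
python3 -m pendant '0 0 -1 0; 0 0 -2 0; 0 0 -3 0; 0 0 -3 0; 0 0 -3 0; 0 0 -3 0;0 0 -2 0; 0 0 0 0'
python3 -c "
from h import *
f=r.grab_frame('scene'); cv2.imwrite('pics/s12.png',f['color'][:,:,::-1])
f=r.grab_frame('top'); cv2.imwrite('pics/t12.png',f['color'][:,:,::-1])
to(.6,0,.2)"
```

```text
clock: 39.42
tcp_pos: [0.6139, 0.3008, 0.0212]
orientation: [-2.9, -1.172, 0.053]
contact_force: [0.0, -0.4, -0.7]
grip_width: 0.0434
clock: 40.08
tcp_pos: [0.6145, 0.3011, 0.0219]
orientation: [-2.9, -1.172, 0.051]
contact_force: [-0.4, -0.1, 1.1]
grip_width: 0.0854
clock: 40.75
tcp_pos: [0.6197, 0.3, 0.2023]
orientation: [-2.901, -1.171, 0.056]
contact_force: [1.1, -0.2, 0.5]
grip_width: 0.0853
t 40.85 tcp [0.618  0.2994 0.1983] x-ang 44.0 tilt [-0.033 -0.026 -0.999] | cm [-22.09  20.3    0.04] len 30.0 turn 0.0 w 0.0852 F [0.1 0.8 0.1]
```

View pics/s12.png

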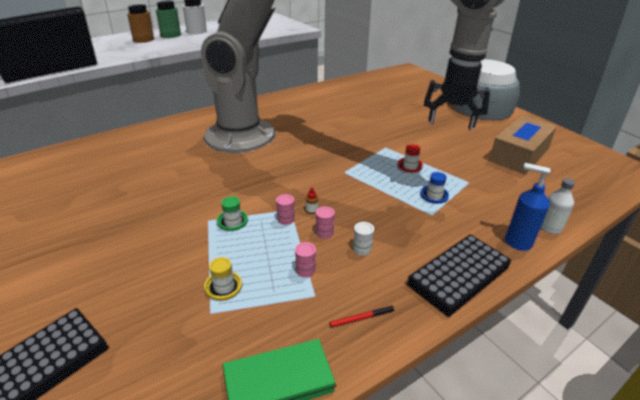

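View pics/t12.png

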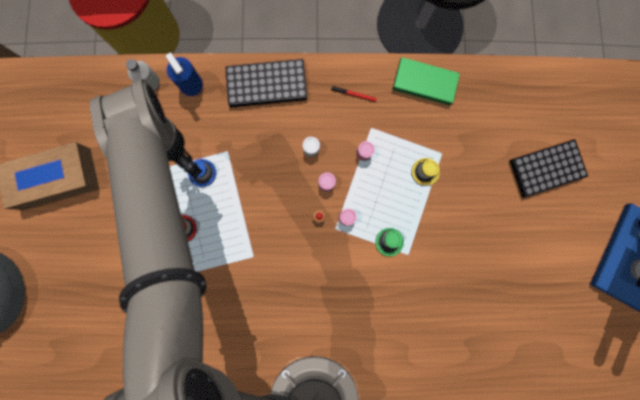

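All four stand upright in their own holders: red (412,155), blue (436,186), green (231,212), yellow (222,273). The bystanders haven't moved. I'll check this with numbers from the scene view.

```bash
python3 - <<'E'
from h import *
f=r.grab_frame('scene'); K=f["color"].astype(np.uint8)
H={"red":(.461,.352),"yellow":(.615,-.310),"green":(.426,-.206),"blue":(.6135,.301)}
for c,(x,y) in H.items():
    u,v=proj(f,(x,y,.058))
    h=cv2.cvtColor(f["color"],cv2.COLOR_RGB2HSV); m=np.zeros(h.shape[:2],np.uint8)
    for a,b in HUE[c]: m|=cv2.inRange(h,(a,110,60),(b,255,255))
    sub=np.zeros_like(m); sub[int(v)-13:int(v)+11,int(u)-14:int(u)+15]=m[int(v)-13:int(v)+11,int(u)-14:int(u)+15]
    n,l,s,ce=cv2.connectedComponentsWithStats(sub)
    i=1+s[1:,4].argmax(); p=onz(f,ce[i],.058)
    print(c,s[i],p.round(4),"d mm",((p-np.array([x,y]))*1000).round(1))
for n,p in(("dropper",(311.6,193.2)),):
    print([np.round(b,1) for b in blobs(f,"red")])
E
```

```text
red [406 144  14  12 132] [0.4619 0.3542] d mm [0.9 2.2]
yellow [208 258  23  20 370] [ 0.6151 -0.3092] d mm [0.1 0.8]
green [222 197  17  15 222] [ 0.4278 -0.206 ] d mm [ 1.8 -0. ]
blue [430 172  17  14 174] [0.6128 0.3038] d mm [-0.7  2.8]
[array([351.6, 318.4, 255. ,  44. ,  16. ]), array([311.5, 193.3,  56. ,   8. ,  11. ]), array([409.7, 164.9, 231. ,  24. ,  13. ]), array([412.6, 149.5, 117.5,  14. ,  12. ])]
```

All four pots are within 3 mm of their holder centres, and the dropper is unmoved. Handing in.

```bash
python3 -c "
from bench import r
print(r.get_obs()['clock'], r.hand_in())"
```

```text
the job is handed in; nothing more can be done
40.9 None
```

I placed the red, yellow, green and blue pots in that order, each upright in the holder of its own colour, and handed the job in at 40.9 s. No verdict was reported.

- **Placing:** In the last camera check, all four pots stood upright within 3 mm of the measured holder centres. I lowered each one to the holder floor before opening the jaws.
- **Bystanders:** The dropper bottle's cap measured unmoved to about 0.1 pixel. I checked the white-lidded pot only by eye, and it looked unmoved.
- **Arm:** The gripper was open and about 0.2 m above the table at hand-in, touching nothing.
- **What was off:** Lag in the moves tilted the tool slightly, up to about 0.05 rad, and pushed it about 1 cm sideways on the way down. I corrected the sideways shift each time before the pot entered its holder. A small tilt remained, about 0.04 rad when I set down blue, but the pots stood level once released.
- **Camera readings:** The two cameras disagreed by up to about 7 mm on the holder positions, so I used values in between.

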